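Lock the specula chute with its snap hook

TASK

The bin under the used-specula chute is about to be changed, so lock the chute: fold its steel flap fully shut over the brass eye, then take the orange-handled snap hook out of the blue rack and press its sprung gate down over the eye until the eye is inside the hook and the gate has sprung shut behind it, without forcing anything. Let go and leave the hook on the eye with the flap shut, and do not disturb the tip pot, the otoscope or the tuning fork.

Things in the scene. Friction and masses are not known exactly. Their poses are not given: they have to be found in the camera images.
- chute: Fixed steel collar round the chute mouth, 200 mm (x) by 170 mm (y), 20 mm high. Origin: on the counter, 110 mm from its -x end and 90 mm from its +x end; z up. On the middle of its -x side (x = -85 mm, y = 0) stands the brass eye. The hook pressed on the eye with 25 N, or the hand on the flap with 40 N, bends them.
- eye_foot (a point): On the upright middle line of the brass eye, 24 mm above the counter, fixed to the chute. The eye is an upturned-U staple of 6 mm bar, 22 mm clear between its legs; its level top bar runs along the chute's x, 34 mm overall. It is screwed in to a different height each time: the bar's centre line is 33 to 55 mm above this point, to be found by touch or sight. It is rigid.
- flap (a joint): Angle (rad) of the chute's steel flap: 0 is shut, level on the collar, top face 24 mm above the counter. It starts open by 0.5 to 1.0 and stays where left (under 5 N at the pad moves it). 130 mm wide, 4 mm thick, 175 mm from the hinge towards the chute's -x, which end rises on opening; its last 50 mm is a fork, 16 mm between prongs, that straddles the eye when shut.
- flap_hinge (a point): Middle of the flap's hinge line, which runs along the chute's y: x = +70 mm, z = 22 mm in the chute's frame. Fixed.
- flap_pad (a point): Centre of the top face of the black round rubber pad on the flap (28 mm across, 12 mm high), where to push it shut: 105 mm from the hinge line towards the chute's -x and 14 mm above it when the flap is level. It moves with the flap.
- hook: Loose steel snap hook (about 160 g), a carabiner-like oval of 10 mm round bar, 96 mm long (its x), 43 mm high (z), 10 mm thick (y). Origin: middle of its underside. It starts upright, gate down, in the rack's slot, 20 mm deep. Underside: fixed nose x = -48 to -22 mm, brass gate -20 to +20 mm (pivot at +20, z = 5 mm), then fixed bar. The bow is clear inside up to z = 33 mm.
- hook_grip (a point): Middle of the hook's orange grip block (x = -12, y = 0, z = 66 mm in the hook's frame), which stands on its back from z = 40 to 84 mm: 46 mm (x) by 14 mm (y); pinch it across the 14 mm.
- gate (a joint): Angle (rad) of the sprung gate: 0 is shut; it swings only inwards (up into the bow). Pressed on the eye at hook_mouth it takes 2 to 3 N at first, rising to 4 to 9 N at about 0.6 rad; the eye then slips past its tip, it snaps back to 0 and the force drops, until 2 to 6 mm deeper the eye meets the bow's solid back.
- hook_mouth (a point): On the hook's underside, x = -16 mm, y = 0, z = 0 in its frame: where the eye's bar should meet the gate, near its tip (good within about 2 mm along the hook, 4 mm across). The bar must cross the hook at right angles: hook x along the chute's y, either way round. The bar has passed when its centre line is about 24 to 27 mm above this point.
- hook_seat (a point): Inside the hook, x = -16 mm, y = 0, z = 30 mm in its frame: where the centre line of the eye's bar lies when it touches the bow's solid back.
- rack: Fixed blue plastic specula rack, 120 mm (x) by 84 mm (y from -18 to +66 mm), 25 mm high, with specula standing to 36 mm. The hook's parking slot, 11.5 mm wide, floor 5 mm above the counter, runs along its x at y = 0. Origin: on the counter under the slot's middle.
- tip_pot: White ceramic tip pot, 68 mm across, 70 mm high, origin under its centre. Bystander.
- otoscope: Black otoscope with chrome collar lying on the counter, 162 mm long (x), origin under its middle. Bystander.
- tuning_fork: Nickel tuning fork lying on the counter, 175 mm long (x), origin under its middle. Bystander.
Things that resemble listed ones, but are neither listed nor needed, are in the scene too. Several things look just like the hook: the one meant starts nearest to the robot's base.

How it is judged:
By the outcome, as a careful person would: the job done as asked, in the order asked, and still so for the second after the job is handed in, with the robot touching nothing.
It also fails if it takes over 72 s, if anything falls off the work surface, if the arm or the gripper's body presses on something with over 40 N, if the wrist force passes 120 N, or if a joint passes its speed limit or range.

ROBOT

A 6-joint arm with a two-finger parallel gripper is mounted at the origin on the work surface. World frame = base frame: x ahead of the robot, y to its left, z up, the work surface at z = 0. Lengths are in m, angles in degrees, forces in N, time in s.
With the tool pointing down it reaches from about 0.3 to 0.75 m from the base axis. Payload 8.5 kg.
Tool frame: the origin (TCP) lies at the very end of the fingers, on their centre line; the grasp point (between the pads) lies 19 mm behind it; z points along the fingers, x is the direction in which the jaws open and shut, and the axes are right-handed (so a half turn about z gives the same grasp; the last joint's range is limited). The gripper opens to 88 mm and grips with 3 to 60 N. Pads are 18 mm wide; open, the fingers measure 123 mm over their backs; the gripper's body (75 mm by 187 mm) begins 45 mm behind the grasp point.
Start: joints at [-80.804, 21.807, 74.336, -0, 83.858, -12.336], TCP at [0.202, -0.512, 0.239] pointing down, gripper open.
Joint ranges: [-178.18, 178.18], [-50.72, 133.34], [12.68, 142.11], [-81.47, 261.47], [9.98, 163.14], [-165.26, 165.26]. Speed limits (degrees/s): [136.94, 136.94, 180, 180, 180, 180].

INTERFACE

Orientations are given as a 3x3 rotation matrix whose columns are the frame's x, y, z axes.
In Python, from plant import r, viewer, cut_out gives the robot as it stands.
- The arm moves only by the tool apply_moves, never from a script. Its argument "targets" is text: rows parted by semicolons, each of 5 numbers parted by spaces: the shift along the tool's x, y, z in mm, then the turn about the tool's z in rad, then the closure, from -1 (fully open) to 1 (shut). A call has 1 to 8 rows; each row shifts and turns the pose as measured when the row begins, along the tool's axes as they then stand; what a row does not reach is not made up. A row lasts 1/12 s, in which the tool goes at most 41.7 mm and 7.16 degrees, less where a joint would pass 70% of its speed; a pose out of reach is approached as far as the arm can. A call is refused whole if a number of a shift passes 41.7 or a number of a turn 0.125, either way. A call with a gripper value outside its range is refused whole. The fingers move at their own pace and stop on an object; "newtons" is the grip in N (left out, the last holds). Time passes only in rows, so rows that do not move let the fingers close. It gives the time, the measured TCP pose, the force and the opening at its end, in the units of the state.
- r.observe(): the state, without advancing time (a new reading comes with each control period).
- viewer.read_camera(name): name is "scene" or "top" or "wrist"; returns a dict with "pixels" (480x640x3 uint8, red, green, blue), "vertical_fov" (degrees; the focal length in pixels is half the picture's height over the tangent of half this angle, whatever the lens; pixels are square), "cx", "cy" (the principal point, pixels), "R" (3x3) and "t" (3): a world point X has camera coordinates R X + t; the wrist camera has in their place "hand_eye" (4x4, takes a point from camera to tool coordinates, whose origin is the TCP and whose axes are the tool frame's). Camera axes: x right, y down, z forward; pixel columns grow to the right and rows downward; lengths in m; the calibration is good to about 2 mm. A picture is of the moment at which its call begins: read the wrist's pose just before it. There is no depth.
- r.hand_in(): hands the job in, once; it reports no verdict.
Trained networks look in a picture, given as the dict that the camera call returned (one of the last four; its "shot" number tells which), for a name from the list of things; names that differ only in an ending like _2 or _b are one class to them, and where a whole thing is asked for, a point or a joint stands for the part that bears it (a point fixed in the world has none). Each returns a list of dicts, best first, with "score" (0 to 1); they miss things now and then, are a little off and sometimes report something else, mostly with a low value. They report only what shows in the picture. A call takes as long as a camera call. They do not tell look-alikes from the thing itself.
- cut_out(picture, name): "mask" (480x640 bool, what is visible of it) and "extent" ([left, top, right, bottom] in pixels, round what is visible of it).
The state is a dict: "t": time; "q": joint angles; "dq": joint speeds; "joint_torque": joint torques, N m; "tool_pos": TCP position; "ee_rot": TCP orientation; "force": force on the tool from outside, world axes, zero at the start; "ft_torque": the same for the moment, N m; "gripper_width": finger opening in m.
Only numpy, scipy, OpenCV 4.12 (cv2) and the standard library are available. Lean on these libraries where they do the work, as an engineer would, in place of code of your own. Each camera call takes 0.05 s, during which the arm holds its last target. There are 200 camera calls.

## Working session

There is one attempt and no reset: what is moved stays moved. The work goes in short steps, Python scripts to look and compute and a tool call to move; the robot and the scene stay as the last step left them, time stands still between calls to the robot, and variables do not carry over. Pictures are saved under pics/ and viewed, about 8 in all and at most 12, crops included, and the job is handed in when it is done.

Besides the shell and the picture viewer there is one more tool, called after "Emit:" by a JSON object that holds its "api" and its "payload". apply_moves: Moves the arm, as the interface text tells. Its arguments: {"type":"object","properties":{"targets":{"type":"string"},"newtons":{"type":"number"}},"required":["targets"]}

```bash
ls; mkdir -p pics; python3 - <<'E'
from plant import r, viewer, cut_out
import cv2
s=r.observe(); print({k:s[k] for k in('t','tool_pos','ee_rot','force','gripper_width')})
for n in('scene','top'):
    p=viewer.read_camera(n); cv2.imwrite(f'pics/{n}0.png',p['pixels'][:,:,::-1])
    print(n,p['vertical_fov'],p['cx'],p['cy'],p['R'],p['t'],[k for k in p])
    for k in('chute','flap','flap_pad','hook','hook_grip','rack','tip_pot','otoscope','tuning_fork','gate'):
        print(k,[(round(d['score'],2),[int(v) for v in d['extent']]) for d in cut_out(p,k)])
E
```

```text
pics
{'t': 0.0, 'tool_pos': array([ 0.20179954, -0.5113522 ,  0.2381441 ]), 'ee_rot': array([[ 3.66974357e-01, -9.30231031e-01, -2.23751341e-04],
       [-9.30230019e-01, -3.66974296e-01,  1.40649068e-03],
       [-1.39047227e-03, -3.08005799e-04, -9.99998986e-01]]), 'force': array([-0.95128261,  0.6907463 , -0.0952217 ]), 'gripper_width': 0.08838222466978919}
scene 43.41709407148531 317.1675857162034 236.46794682786506 [[ 0.62294602  0.78217851  0.0116204 ]
 [ 0.67737377 -0.53192765 -0.5081513 ]
 [-0.39128382  0.32442218 -0.86118942]] [-0.38525927 -0.3251915   1.6428481 ] ['pixels', 'vertical_fov', 'cx', 'cy', 'R', 't', 'shot']
chute [(0.96, [221, 212, 329, 328])]
flap [(0.79, [239, 218, 319, 308])]
flap_pad [(0.83, [239, 215, 315, 307]), (0.27, [221, 214, 329, 322])]
hook [(0.9, [404, 156, 428, 202]), (0.89, [350, 169, 378, 199]), (0.52, [413, 116, 434, 149])]
hook_grip [(0.91, [405, 153, 429, 196]), (0.61, [347, 167, 379, 197]), (0.61, [413, 111, 432, 155])]
rack [(0.89, [330, 163, 386, 214])]
tip_pot [(0.85, [120, 268, 159, 305])]
otoscope [(0.81, [384, 216, 431, 273]), (0.32, [3
[... 265 characters left out ...]
6130164 1.08754575] ['pixels', 'vertical_fov', 'cx', 'cy', 'R', 't', 'shot']
chute [(0.61, [325, 203, 402, 286])]
flap [(0.97, [335, 207, 403, 258])]
flap_pad [(0.61, [335, 208, 399, 254])]
hook [(0.86, [100, 270, 150, 286]), (0.78, [208, 261, 249, 267]), (0.72, [327, 202, 404, 287]), (0.57, [164, 215, 182, 255]), (0.45, [464, 288, 503, 322])]
hook_grip [(0.75, [467, 289, 505, 320]), (0.73, [100, 274, 149, 289]), (0.73, [338, 205, 405, 255]), (0.58, [164, 218, 185, 258]), (0.5, [205, 257, 248, 269])]
rack [(0.83, [201, 254, 258, 291])]
tip_pot [(0.91, [467, 290, 503, 323])]
otoscope [(0.9, [227, 155, 258, 227]), (0.43, [467, 288, 502, 323])]
tuning_fork [(0.69, [460, 140, 481, 209])]
gate []
```

View pics/scene0.png

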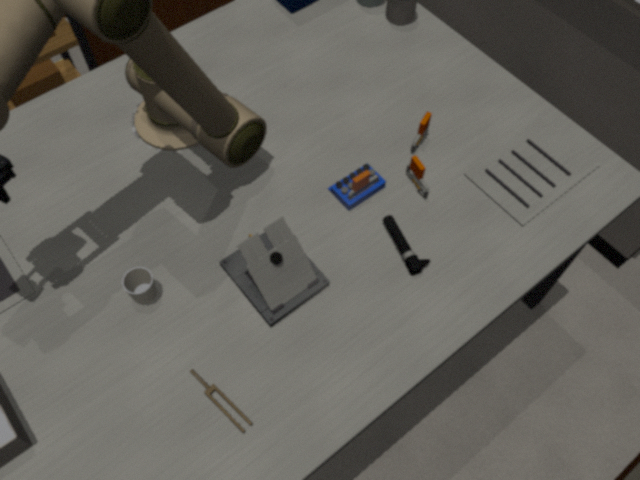

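View pics/top0.png

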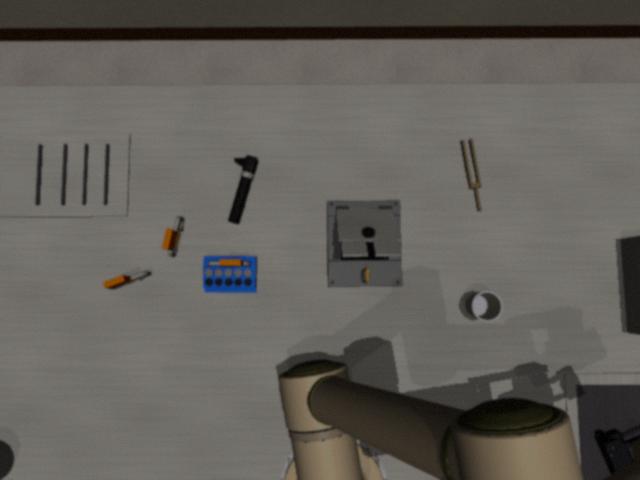

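Scene: chute at top (365,245), with the brass eye at (366,274) on the robot's side and the flap open, its fork towards the robot. The candidates for the hook are rack (229,263), loose (172,236) and loose (127,279). The base projects to about (333,489), so the one in the rack is nearest, and it also fits the description. Next I work out positions.

```bash
cat >h.py <<'E'
from plant import r, viewer, cut_out
import cv2, numpy as np
def cam(n):
    s=r.observe(); p=viewer.read_camera(n)
    if n=='wrist':
        T=np.eye(4);T[:3,:3]=s['ee_rot'];T[:3,3]=s['tool_pos']
        C=np.linalg.inv(T@np.array(p['hand_eye'])); p['R']=C[:3,:3];p['t']=C[:3,3]
    p['f']=240/np.tan(np.radians(p['vertical_fov']/2)); p['s']=s
    return p
def ray(p,uv,z):
    d=np.array([(uv[0]-p['cx'])/p['f'],(uv[1]-p['cy'])/p['f'],1])
    R=np.array(p['R']);c=-R.T@p['t'];d=R.T@d
    return c+d*(z-c[2])/d[2]
def proj(p,X):
    c=np.array(p['R'])@np.array(X)+p['t'];return c[:2]/c[2]*p['f']+[p['cx'],p['cy']]
def save(p,name,crop=None,k=1):
    a=p['pixels'][:,:,::-1]
    if crop: x0,y0,x1,y1=crop; a=a[y0:y1,x0:x1]
    cv2.imwrite('pics/'+name,cv2.resize(a,None,fx=k,fy=k,interpolation=cv2.INTER_CUBIC))
E
python3 - <<'E'
from h import *
p=cam('top')
for uv in [(327,201),(401,201),(403,287),(328,287)]: print('chute',ray(p,uv,.02).round(4))
m=[d for d in cut_out(p,'rack')][0]['mask']
b=cv2.boxPoints(cv2.minAreaRect(np.argwhere(m)[:,::-1].astype(np.float32)))
for q in b: print('rack',ray(p,q,.025).round(4))
print('grip',ray(p,(230.5,262.5),.089).round(4),ray(p,(366,274),.07).round(4))
w=cam('wrist');print(w['hand_eye'],w['vertical_fov'],w['cx'],w['cy'])
E
```

```text
chute [0.6493 0.0082 0.02  ]
chute [ 0.6482 -0.1647  0.02  ]
chute [ 0.4484 -0.1642  0.02  ]
chute [0.4495 0.0078 0.02  ]
rack [0.5223 0.2944 0.025 ]
rack [0.5215 0.1727 0.025 ]
rack [0.4393 0.1723 0.025 ]
rack [0.4401 0.293  0.025 ]
grip [0.5035 0.2205 0.089 ] [ 0.4773 -0.0742  0.07  ]
[[ 9.99999866e-01 -5.17730987e-04  2.58694690e-07 -2.08321768e-05]
 [ 4.91508317e-04  9.49507422e-01  3.13744185e-01 -8.16809323e-02]
 [-1.62680719e-04 -3.13744143e-01  9.49507549e-01 -1.46947749e-01]
 [ 0.00000000e+00  0.00000000e+00  0.00000000e+00  1.00000000e+00]] 67.28495385966926 323.2572662210513 237.8177075897954
```

```bash
cat >>h.py <<'E'
def plan(X,az=0,step=38,turn=.12):
    s=r.observe();R=s['ee_rot'];x0=s['tool_pos'];X=np.array(X)
    a0=np.arctan2(R[1,0],R[0,0]);da=(np.radians(az)-a0+np.pi)%(2*np.pi)-np.pi
    n=int(np.ceil(max(np.linalg.norm(X-x0)*1e3/step,abs(da)/turn,1)))
    d=(X-x0)*1e3/n
    print('n',n,'tilt',R[:,2].round(4),'; '.join('%.1f %.1f %.1f %.4f C'%(*(cv2.Rodrigues(np.array([0,0,a0+da/n*i-a0]))[0]@R).T@d,-da/n) for i in range(n)))
E
python3 -c "
from h import *
plan([.40,-.12,.25])"
```

```text
n 12 tilt [ 0. -0. -1.] -24.3 -27.3 -0.9 -0.0996 C; -21.5 -29.6 -0.9 -0.0996 C; -18.4 -31.6 -0.9 -0.0996 C; -15.2 -33.3 -0.9 -0.0996 C; -11.8 -34.6 -0.9 -0.0996 C; -8.3 -35.6 -0.9 -0.0996 C; -4.7 -36.3 -0.9 -0.0996 C; -1.1 -36.6 -0.9 -0.0996 C; 2.6 -36.5 -0.9 -0.0996 C; 6.2 -36.0 -0.9 -0.0996 C; 9.7 -35.3 -0.9 -0.0996 C; 13.2 -34.1 -0.9 -0.0996 C
```

Emit:
{"api": "apply_moves", "payload": {"targets": "-24 -27 -1 -0.1 1; -21.5 -29.5 -1 -0.1 1; -18.5 -31.5 -1 -0.1 1; -15 -33.5 -1 -0.1 1; -12 -34.5 -1 -0.1 1; -8 -35.5 -1 -0.1 1; -4.5 -36.5 -1 -0.1 1; -1 -36.5 -1 -0.1 1", "newtons": 25}}

```text
t: 1.92
tool_pos: [0.3321, -0.2443, 0.2453]
ee_rot: [[0.932, -0.362, 0.0], [-0.362, -0.932, -0.001], [0.001, 0.001, -1.0]]
force: [1.0, -0.3, 0.3]
gripper_width: 0.0369
```

Emit:
{"api": "apply_moves", "payload": {"targets": "2.5 -36.5 -1 -0.1 1; 6 -36 -1 -0.1 1; 10 -35 -1 -0.1 1; 13 -34 -1 -0.1 1; 0 0 0 0 1"}}

```text
t: 2.33
tool_pos: [0.396, -0.1001, 0.2507]
ee_rot: [[0.998, 0.06, 0.004], [0.06, -0.998, -0.002], [0.004, 0.002, -1.0]]
force: [0.1, -0.2, 0.1]
gripper_width: 0.0036
```

```bash
python3 - <<'E'
from h import *
p=cam('wrist');print(p['s']['tool_pos'],p['s']['ee_rot'],p['s']['gripper_width'])
np.savez('w1.npz',R=p['R'],t=p['t'],f=p['f'],cx=p['cx'],cy=p['cy'])
for k in('chute','flap','flap_pad'):
    print(k,[(round(d['score'],2),[int(v) for v in d['extent']]) for d in cut_out(p,k)])
save(p,'w1.png',k=1.25)
E
```

```text
[ 0.39595594 -0.10007618  0.25067942] [[ 0.99820154  0.05983055  0.00374008]
 [ 0.05983752 -0.99820654 -0.00177945]
 [ 0.0036269   0.00200005 -0.99999142]] 0.0036211376792309783
chute [(0.81, [365, 93, 585, 293])]
flap [(0.86, [471, 123, 563, 293])]
flap_pad [(0.85, [473, 127, 564, 293])]
```

View pics/w1.png

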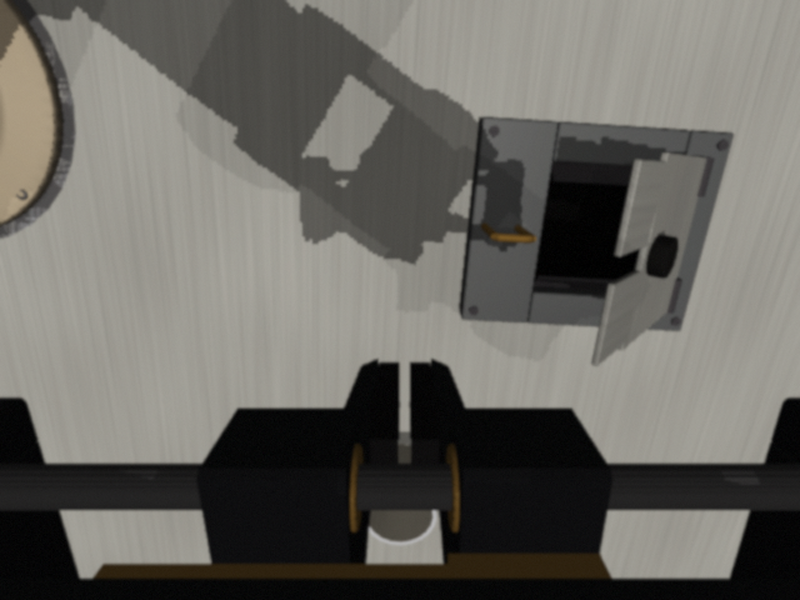

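```bash
python3 - <<'E'
from h import *
d=np.load('w1.npz');p={k:d[k] for k in d.files}
for q in [(480,118),(732,133),(681,330),(463,318)]: print(ray(p,np.array(q)/1.25,.02).round(4))
H=np.array([.629,-.078,.022])
from scipy.optimize import least_squares
def pt(a,u,y,w): return H+[-(u*np.cos(a)-w*np.sin(a)),y,u*np.sin(a)+w*np.cos(a)]
for nm,px,(u,y,w) in [('tip+',(639,160),(175,65,2)),('tip-',(597,363),(175,-65,2)),('pad',(664,256),(105,0,14))]:
    f=lambda a:np.linalg.norm(proj(p,pt(a,u/1e3,y/1e3,w/1e3))-np.array(px)/1.25)
    A=np.linspace(.3,1.2,91);e=[f(a) for a in A];i=np.argmin(e);print(nm,A[i],e[i],pt(A[i],u/1e3,y/1e3,w/1e3).round(4))
for px in [(488,231),(533,238)]:
    for z in(.057,.067,.079): print(px,z,ray(p,np.array(px)/1.25,z).round(4))
E
```

```text
[0.4498 0.0069 0.02  ]
[0.6498 0.0078 0.02  ]
[ 0.6521 -0.1604  0.02  ]
[ 0.4534 -0.1602  0.02  ]
tip+ 0.8299999999999998 7.00322137167289 [ 0.5124 -0.013   0.1525]
tip- 0.8399999999999999 11.05305992934569 [ 0.5137 -0.143   0.1536]
pad 0.8099999999999998 2.490788188988373 [ 0.5667 -0.078   0.1077]
(488, 231) 0.057 [ 0.459  -0.0747  0.057 ]
(488, 231) 0.067 [ 0.457 -0.073  0.067]
(488, 231) 0.079 [ 0.4546 -0.071   0.079 ]
(533, 238) 0.057 [ 0.494 -0.078  0.057]
(533, 238) 0.067 [ 0.4909 -0.0763  0.067 ]
(533, 238) 0.079 [ 0.4873 -0.0742  0.079 ]
```

```bash
python3 -c "
from h import *
plan([.575,-.077,.20])"
```

```text
n 5 tilt [ 0.0023 -0.003  -1.    ] 36.3 -4.0 10.1 0.0094 C; 36.2 -4.4 10.1 0.0094 C; 36.2 -4.7 10.1 0.0094 C; 36.2 -5.1 10.1 0.0094 C; 36.1 -5.4 10.1 0.0094 C
```

Emit:
{"api": "apply_moves", "payload": {"targets": "36 -4.5 8 0.01 1; 36 -4.5 10 0.01 1; 36 -4.5 10 0.01 1; 36 -5 10 0.01 1; 36 -5 10 0.01 1; 0 0 0 0 1"}}

```text
t: 3.03
tool_pos: [0.5795, -0.0894, 0.1998]
ee_rot: [[1.0, -0.031, 0.003], [-0.031, -0.999, -0.006], [0.003, 0.006, -1.0]]
force: [-1.4, 0.1, -0.3]
gripper_width: 0.0005
```

Emit:
{"api": "apply_moves", "payload": {"targets": "-3 -8 20 -0.02 1; -2 -3 25 -0.01 1; 0 0 20 0 1; 0 0 4 0 1; 0 0 0 0 1"}}

```text
t: 3.45
tool_pos: [0.5748, -0.0884, 0.1264]
ee_rot: [[1.0, -0.016, 0.001], [-0.016, -1.0, -0.006], [0.001, 0.006, -1.0]]
force: [-0.1, -1.0, 0.5]
gripper_width: 0.0007
```

Emit:
{"api": "apply_moves", "payload": {"targets": "0 -10 5 -0.01 1; 0 0 5 0 1; 0 0 4 0 1; 0 0 0 0 1"}}

```text
t: 3.78
tool_pos: [0.5756, -0.0808, 0.1146]
ee_rot: [[1.0, -0.009, 0.006], [-0.009, -1.0, -0.008], [0.006, 0.008, -1.0]]
force: [0.4, 0.3, -0.3]
gripper_width: 0.0003
```

Emit:
{"api": "apply_moves", "payload": {"targets": "0 -2 8 0 1; -5 -1 6 0 1; -6 0 6 0 1; -6 0 6 0 1; -6 0 7 0 1; -5 0 7 0 1"}}

```text
t: 4.28
tool_pos: [0.5492, -0.078, 0.0747]
ee_rot: [[1.0, -0.009, 0.017], [-0.008, -1.0, -0.012], [0.017, 0.012, -1.0]]
force: [1.7, 0.0, -0.2]
gripper_width: 0.0005
```

Emit:
{"api": "apply_moves", "payload": {"targets": "-5 0 7 0 1; -4 0 7 0 1; -4 0 7 0 1; -3 0 6 0 1; 0 0 0 0 1"}}

```text
t: 4.7
tool_pos: [0.5308, -0.0772, 0.0444]
ee_rot: [[1.0, -0.008, 0.017], [-0.008, -1.0, -0.012], [0.017, 0.012, -1.0]]
force: [-0.4, -0.5, 0.1]
gripper_width: 0.0003
```

Emit:
{"api": "apply_moves", "payload": {"targets": "-1 0 4 0 1; 0 0 3 0 1; 0 0 1 0 1; 0 0 0 0 1"}}

```text
t: 5.03
tool_pos: [0.5298, -0.0772, 0.0366]
ee_rot: [[1.0, -0.008, 0.017], [-0.008, -1.0, -0.012], [0.017, 0.012, -1.0]]
force: [-1.6, -0.3, 1.6]
gripper_width: 0.0005
```

Emit:
{"api": "apply_moves", "payload": {"targets": "0 0 1 0 1; 0 0 1 0 1; 0 0 1 0 1"}}

```text
t: 5.28
tool_pos: [0.5298, -0.0772, 0.0364]
ee_rot: [[1.0, -0.007, 0.018], [-0.007, -1.0, -0.013], [0.018, 0.013, -1.0]]
force: [-5.4, -0.0, 13.1]
gripper_width: 0.0001
```

Emit:
{"api": "apply_moves", "payload": {"targets": "0 0 1 0 1; 0 0 1 0 1"}}

```text
t: 5.45
tool_pos: [0.5298, -0.0772, 0.0364]
ee_rot: [[1.0, -0.007, 0.018], [-0.006, -1.0, -0.014], [0.018, 0.014, -1.0]]
force: [-4.8, 1.2, 12.4]
gripper_width: 0.0005
```

Emit:
{"api": "apply_moves", "payload": {"targets": "0 0 -15 0 1; 0 0 -30 0 1; 0 0 -35 0 0.5; 0 0 -35 0 0; 0 0 -30 0 0; 0 0 0 0 0"}}

```text
t: 5.95
tool_pos: [0.527, -0.0748, 0.1867]
ee_rot: [[1.0, -0.006, 0.015], [-0.006, -1.0, -0.013], [0.016, 0.013, -1.0]]
force: [0.5, -0.7, 0.8]
gripper_width: 0.0251
```

```bash
python3 -c "
from h import *
plan([.504,.21,.19])"
```

```text
n 8 tilt [ 0.0155 -0.0127 -0.9998] -3.1 -35.6 -0.9 -0.0008 C; -3.1 -35.6 -0.9 -0.0008 C; -3.0 -35.6 -0.9 -0.0008 C; -3.0 -35.6 -0.9 -0.0008 C; -3.0 -35.6 -0.9 -0.0008 C; -3.0 -35.6 -0.9 -0.0008 C; -2.9 -35.6 -0.9 -0.0008 C; -2.9 -35.6 -0.9 -0.0008 C
```

Emit:
{"api": "apply_moves", "payload": {"targets": "-3 -35.5 0 0 0; -3 -35.5 0 0 0; -3 -35.5 0 0 0; -3 -35.5 0 0 0; -3 -35.5 0 0 0; -3 -35.5 0 0 0; -3 -35.5 0 0 0; -3 -30 0 0 0"}}

```text
t: 6.62
tool_pos: [0.5064, 0.2096, 0.1806]
ee_rot: [[1.0, -0.017, 0.02], [-0.017, -1.0, -0.016], [0.021, 0.015, -1.0]]
force: [0.9, -0.8, 0.4]
gripper_width: 0.0441
```

```bash
cat > look.py <<'E'
from h import *
import sys
p=cam('wrist');print(p['s']['tool_pos'],p['s']['ee_rot'][:,0],p['s']['t'])
np.savez(sys.argv[1]+'.npz',R=p['R'],t=p['t'],f=p['f'],cx=p['cx'],cy=p['cy'])
for k in('hook','hook_grip','gate','rack'):
    print(k,[(round(d['score'],2),[int(v) for v in d['extent']]) for d in cut_out(p,k)])
save(p,sys.argv[1]+'.png',k=1.25)
E
python3 look.py w2
python3 -c "
from h import *
q=cam('top');save(q,'top2.png',(190,180,430,320),3)"
```

```text
[0.50643337 0.20962942 0.18055605] [ 0.99964423 -0.01694729  0.02059638] 6.6167
hook [(0.76, [335, 0, 469, 42]), (0.6, [307, 129, 328, 258])]
hook_grip [(0.83, [339, 2, 467, 43]), (0.71, [422, 174, 609, 250]), (0.7, [307, 127, 330, 254])]
gate [(0.64, [371, 13, 419, 31]), (0.34, [424, 175, 609, 250])]
rack [(0.56, [236, 110, 341, 252])]
```

View pics/w2.png

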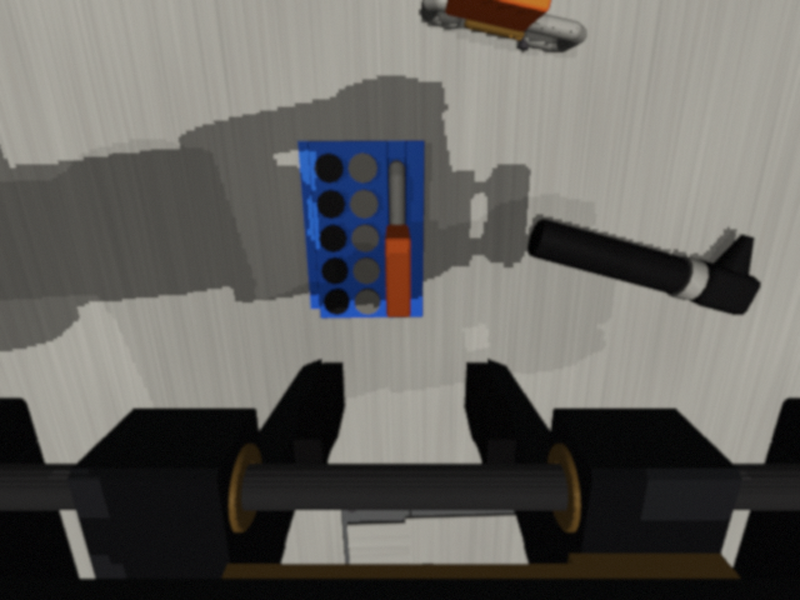

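View pics/top2.png

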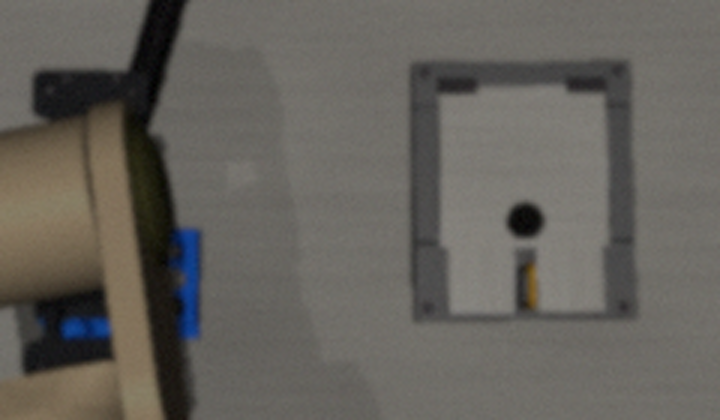

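```bash
python3 - <<'E'
from h import *
d=np.load('w2.npz');p={k:d[k] for k in d.files}
for q in [(388,239),(410,239),(410,316),(386,316)]: print(ray(p,np.array(q)/1.25,.089).round(4))
for q in [(300,142),(425,142),(422,317),(320,317)]: print('rack',ray(p,np.array(q)/1.25,.025).round(4))
print(ray(p,np.array((397,162))/1.25,.043).round(4))
plan([.504,.2205,.12])
E
```

```text
[0.5003 0.2441 0.089 ]
[0.512  0.2439 0.089 ]
[0.5114 0.1997 0.089 ]
[0.4979 0.2001 0.089 ]
rack [0.4456 0.2937 0.025 ]
rack [0.5243 0.2924 0.025 ]
rack [0.5219 0.1734 0.025 ]
rack [0.4488 0.1753 0.025 ]
[0.5062 0.2814 0.043 ]
n 2 tilt [ 0.0204 -0.0162 -0.9997] -2.4 -7.4 30.3 -0.0092 C; -2.3 -7.5 30.3 -0.0092 C
```

Emit:
{"api": "apply_moves", "payload": {"targets": "-3 -7 20 -0.01 0; -1 -4 30 -0.006 0; 0 0 25 0 0; 0 0 15 0 0; 0 0 0 0 0"}}

```text
t: 7.33
tool_pos: [0.5083, 0.2102, 0.0889]
ee_rot: [[1.0, -0.012, 0.026], [-0.012, -1.0, -0.016], [0.026, 0.016, -1.0]]
force: [0.4, -0.1, -0.3]
gripper_width: 0.0442
```

```bash
python3 -c "
from h import *
plan([.505,.2215,.052])"
```

```text
n 2 tilt [ 0.0261 -0.0159 -0.9995] -2.2 -5.9 18.3 -0.0058 C; -2.2 -5.9 18.3 -0.0058 C
```

Emit:
{"api": "apply_moves", "payload": {"targets": "-3 -10 3 -0.01 0; 0 0 5 0 0; 0 0 0 0 0; 0 0 0 0 0"}}

```text
t: 7.67
tool_pos: [0.5071, 0.2189, 0.0822]
ee_rot: [[1.0, -0.005, 0.029], [-0.005, -1.0, -0.016], [0.029, 0.015, -0.999]]
force: [0.0, -0.4, 0.9]
gripper_width: 0.0443
```

Emit:
{"api": "apply_moves", "payload": {"targets": "-3 -3 8 0 0; 0 0 10 0 0; 0 0 9 0 0; 0 0 2 0 0; 0 0 0 0 0"}}

```text
t: 8.08
tool_pos: [0.5054, 0.2219, 0.0518]
ee_rot: [[0.999, -0.005, 0.032], [-0.005, -1.0, -0.015], [0.032, 0.015, -0.999]]
force: [-0.7, 0.8, 0.7]
gripper_width: 0.0438
```

Emit:
{"api": "apply_moves", "payload": {"targets": "0 0 0 0 1; 0 0 0 0 1; 0 0 0 0 1; 0 0 0 0 1", "newtons": 45}}

```text
t: 8.42
tool_pos: [0.5056, 0.2219, 0.0517]
ee_rot: [[0.999, -0.005, 0.032], [-0.005, -1.0, -0.015], [0.032, 0.015, -0.999]]
force: [-0.2, -0.0, 0.3]
gripper_width: 0.0197
```

Emit:
{"api": "apply_moves", "payload": {"targets": "0 0 0 0 1; 0 0 0 0 1"}}

```text
t: 8.58
tool_pos: [0.5054, 0.2219, 0.0519]
ee_rot: [[0.999, -0.005, 0.032], [-0.005, -1.0, -0.015], [0.032, 0.015, -0.999]]
force: [-1.2, -0.3, -1.7]
gripper_width: 0.0132
```

Emit:
{"api": "apply_moves", "payload": {"targets": "0 0 -8 0 1; 0 0 -15 0 1; 0 0 -25 0 1; 0 0 -35 0 1; 0 0 -30 0 1; 0 0 0 0 1"}}

```text
t: 9.08
tool_pos: [0.5009, 0.2233, 0.1705]
ee_rot: [[1.0, -0.005, 0.028], [-0.005, -1.0, -0.016], [0.028, 0.016, -0.999]]
force: [0.8, 0.1, -0.4]
gripper_width: 0.0135
```

```bash
python3 -c "
from h import *
plan([.474,-.0725,.165])"; python3 look.py w3
```

```text
n 8 tilt [ 0.0279 -0.0159 -0.9995] -3.2 37.0 1.2 -0.0006 C; -3.2 37.0 1.2 -0.0006 C; -3.3 37.0 1.2 -0.0006 C; -3.3 37.0 1.2 -0.0006 C; -3.3 37.0 1.2 -0.0006 C; -3.3 37.0 1.2 -0.0006 C; -3.3 37.0 1.2 -0.0006 C; -3.4 37.0 1.2 -0.0006 C
[0.50093575 0.22332426 0.17054801] [ 0.99959707 -0.00482643  0.0279715 ] 9.0833
hook [(0.73, [345, 0, 480, 59])]
hook_grip [(0.9, [344, 2, 478, 62]), (0.79, [303, 163, 346, 372])]
gate [(0.64, [380, 31, 429, 48])]
rack [(0.77, [241, 128, 348, 270])]
```

View pics/w3.png

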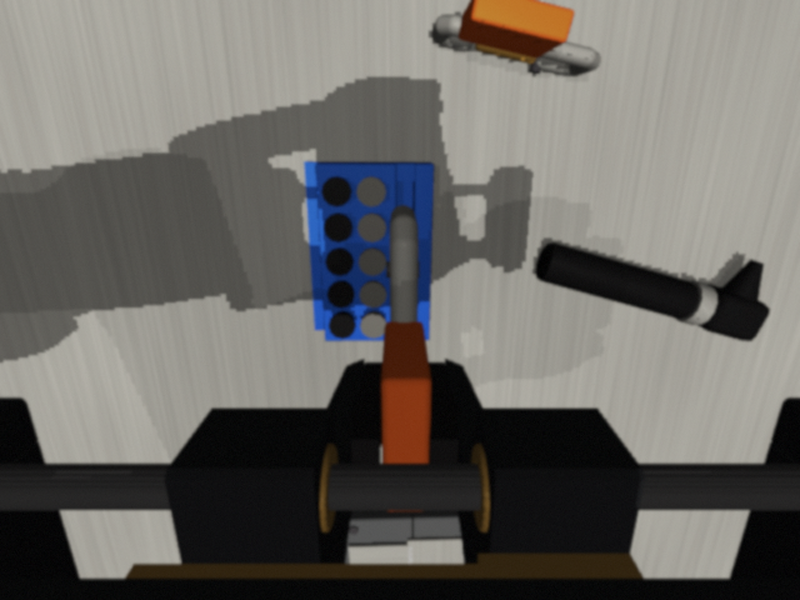

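```bash
python3 - <<'E'
from h import *
p=cam('wrist');H=np.array(p['hand_eye'])
def tp(px,z):
    u,v=np.array(px)/1.25; d=H[:3,:3]@[(u-p['cx'])/p['f'],(v-p['cy'])/p['f'],1];c=H[:3,3];return ((c+d*(z-c[2])/d[2])*1e3).round(1)
print('top edge',tp((384,378),-.037),tp((430,378),-.037)); print('bottom edge',tp((387,322),.007),tp((421,322),.007))
print('bow end centre z=5..43->',tp((403,207),.0255))
E
```

```text
top edge [ -5.7 -22.2 -37. ] [  6.9 -22.2 -37. ]
bottom edge [ -6.4 -21.3   7. ] [  6.1 -21.3   7. ]
bow end centre z=5..43-> [ -0.5 -60.7  25.5]
```

```bash
python3 - <<'E'
from h import *
P=[]
im=[]
for n,(x0,y0,x1,y1) in (('top',(320,195,410,295)),('scene',(215,205,335,330))):
    p=cam(n);a=p['pixels'].astype(int)[y0:y1,x0:x1]
    sat=(a[...,0]-a[...,2])
    print(n,sat.max(),np.median(sat))
    m=(sat>0.45*sat.max()); ys,xs=np.nonzero(m); w=sat[m]
    print(len(xs),xs.min()+x0,xs.max()+x0,ys.min()+y0,ys.max()+y0,'cent',(xs*w).sum()/w.sum()+x0,(ys*w).sum()/w.sum()+y0)
    for z in(.055,.067,.08): print(z,proj(p,[.457,-.0775,z]).round(1),proj(p,[.491,-.0775,z]).round(1))
    im.append(cv2.resize(p['pixels'][y0+ (50 if n=='top' else 5):y1 if n=='top' else y0+90,x0:x1,::-1],(600,None or int(600*((y1-y0-50) if n=='top' else 85)/(x1-x0))),interpolation=cv2.INTER_CUBIC))
cv2.imwrite('pics/eye.png',cv2.resize(np.vstack(im),None,fx=.78,fy=.78))
E
```

```text
top 86 7.0
42 366 368 268 282 cent 366.96447669977084 274.90985485103135
0.055 [366.9 283.3] [366.6 268. ]
0.067 [367.5 283.3] [367.2 267.8]
0.08 [368.2 283.2] [367.9 267.5]
scene 69 7.0
39 249 257 234 244 cent 253.2856415478615 238.82586558044807
0.055 [247.6 235.4] [256.2 245.5]
0.067 [247.2 232.8] [255.8 242.9]
0.08 [246.6 229.8] [255.4 240. ]
```

View pics/eye.png

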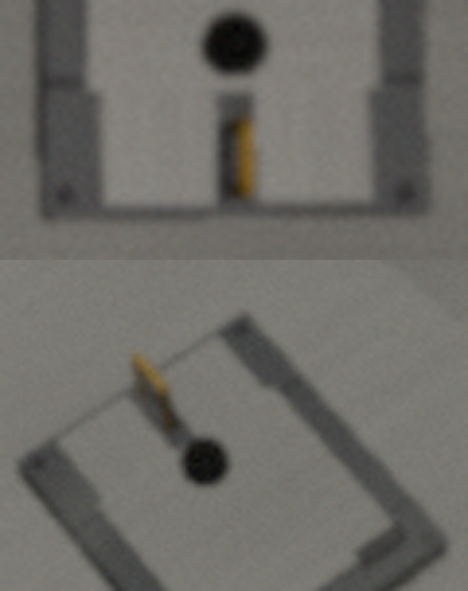

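Emit:
{"api": "apply_moves", "payload": {"targets": "-3 37 1 0 1; -3 37 1 0 1; -3 37 1 0 1; -3 37 1 0 1; -3 37 1 0 1; -3 37 1 0 1; -3 37 1 0 1; -3 33 1 0 1"}}

```text
t: 10.15
tool_pos: [0.4718, -0.0752, 0.1551]
ee_rot: [[1.0, 0.006, 0.01], [0.006, -1.0, -0.016], [0.01, 0.016, -1.0]]
force: [0.9, -0.6, -1.8]
gripper_width: 0.0142
```

Emit:
{"api": "apply_moves", "payload": {"targets": "0 0 0 0 1; 0 0 0 0 1"}}

```text
t: 10.32
tool_pos: [0.4712, -0.0812, 0.154]
ee_rot: [[1.0, -0.001, 0.008], [-0.001, -1.0, -0.016], [0.008, 0.016, -1.0]]
force: [0.1, 0.9, -1.6]
gripper_width: 0.0133
```

```bash
cat >>h.py <<'E'
def mouth():
    s=r.observe();R=s['ee_rot'];m=s['tool_pos']+R@[0,.0043,.047];d=R.T@(np.array([.4745,-.0768,m[2]])-m)*1e3
    print('tcp',s['tool_pos'].round(4),'mouth',m.round(4),'tool shift',d.round(1),'Rx',R[:,0].round(4),'Rz',R[:,2].round(4),'F',s['force'].round(1),s['t'])
E
python3 -c "
from h import *
mouth()"
```

```text
tcp [ 0.4712 -0.0812  0.154 ] mouth [ 0.4715 -0.0863  0.1071] tool shift [ 2.9 -9.5 -0.1] Rx [ 1.     -0.0013  0.0079] Rz [ 0.0079 -0.0165 -0.9998] F [ 0.1  0.9 -1.6] 10.3167
```

Emit:
{"api": "apply_moves", "payload": {"targets": "3 -9.5 0 0 1; 0 0 0 0 1; 0 0 0 0 1"}}

```text
t: 10.57
tool_pos: [0.4743, -0.0692, 0.153]
ee_rot: [[1.0, -0.001, 0.006], [-0.001, -1.0, -0.015], [0.006, 0.015, -1.0]]
force: [-0.6, -0.4, -1.1]
gripper_width: 0.0137
```

```bash
python3 -c "
from h import *
mouth()"
```

```text
tcp [ 0.4743 -0.0692  0.153 ] mouth [ 0.4746 -0.0742  0.1061] tool shift [-0.1  2.6  0. ] Rx [ 1.0e+00 -8.0e-04  6.1e-03] Rz [ 0.0061 -0.0153 -0.9999] F [-0.6 -0.4 -1.1] 10.5667
```

Emit:
{"api": "apply_moves", "payload": {"targets": "0 2.4 3 0 1; 0 0 5 0 1; 0 0 5 0 1; 0 0 3 0 1; 0 0 0 0 1; 0 0 0 0 1"}}

```text
t: 11.07
tool_pos: [0.4745, -0.0684, 0.1348]
ee_rot: [[1.0, 0.006, 0.005], [0.006, -1.0, -0.015], [0.005, 0.015, -1.0]]
force: [0.3, -0.3, -1.2]
gripper_width: 0.0138
```

```bash
python3 - <<'E'
from h import *
mouth()
im=[]
p=cam('wrist');a=p['pixels'][120:420,140:500,::-1]
q=cam('scene');print([proj(q,[.4745,-.0768,z]).round(1) for z in(.06,.08,.1)])
u,v=proj(q,[.4745,-.0768,.09]).astype(int)
b=q['pixels'][v-50:v+50,u-60:u+60,::-1]
p2=cam('top');u,v=proj(p2,[.4745,-.0768,.09]).astype(int);c=p2['pixels'][v-50:v+50,u-60:u+60,::-1]
cv2.imwrite('pics/m1.png',np.hstack([cv2.resize(x,(400,333),interpolation=cv2.INTER_CUBIC) for x in(a,b)]))
E
```

```text
tcp [ 0.4745 -0.0684  0.1348] mouth [ 0.4747 -0.0734  0.0879] tool shift [-0.3  3.4  0. ] Rx [1.     0.0056 0.0051] Rz [ 0.0051 -0.0146 -0.9999] F [ 0.3 -0.3 -1.2] 11.0667
[array([252.1, 239.3]), array([251.4, 234.9]), array([250.6, 230.3])]
```

View pics/m1.png

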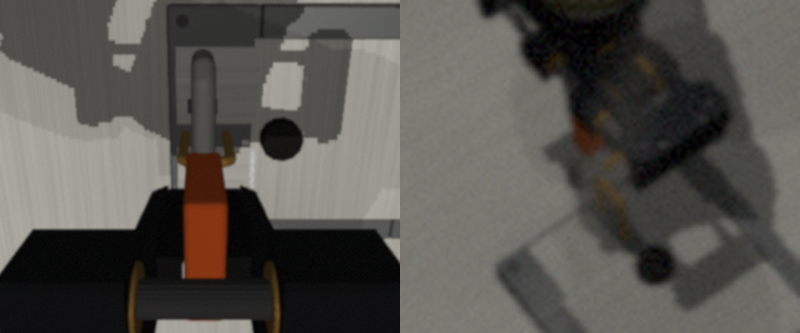

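```bash
python3 - <<'E'
from h import *
p=cam('wrist');s=p['s'];x0,y0,x1,y1=285,215,375,290
a=p['pixels'].astype(int)[y0:y1,x0:x1];cv2.imwrite('pics/m2.png',cv2.resize(a[...,::-1].astype(np.uint8),None,fx=8,fy=8,interpolation=cv2.INTER_CUBIC))
H=np.array(p['hand_eye'])
for z in(.057,.067,.075):
  for uv in((303,264),(350.6,264)):
    print(z,ray(p,uv,z).round(4))
E
```

```text
0.057 [ 0.4614 -0.0811  0.057 ]
0.057 [ 0.4935 -0.081   0.057 ]
0.067 [ 0.4619 -0.0768  0.067 ]
0.067 [ 0.4926 -0.0767  0.067 ]
0.075 [ 0.4623 -0.0733  0.075 ]
0.075 [ 0.4918 -0.0733  0.075 ]
```

View pics/m2.png

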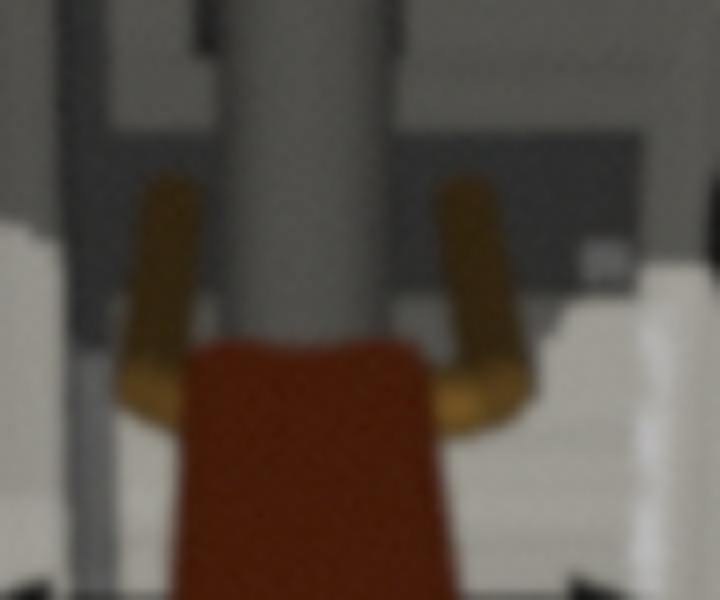

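```bash
python3 - <<'E'
from h import *
p=cam('wrist')
for z in np.arange(.055,.08,.004): 
  l=ray(p,(299.75,265.4),z);q=ray(p,(351.6,265.4),z);print(z,l.round(4),((q-l)[0]*1e3).round(1),((q+l)/2).round(4))
for z in(.02,.024): print('foot',ray(p,(306.5,237.5),z).round(4),ray(p,(343.1,237.5),z).round(4))
E
```

```text
0.055 [ 0.4591 -0.0831  0.055 ] 35.3 [ 0.4767 -0.0831  0.055 ]
0.059 [ 0.4593 -0.0813  0.059 ] 34.7 [ 0.4767 -0.0813  0.059 ]
0.063 [ 0.4596 -0.0796  0.063 ] 34.1 [ 0.4766 -0.0796  0.063 ]
0.06699999999999999 [ 0.4598 -0.0779  0.067 ] 33.5 [ 0.4766 -0.0778  0.067 ]
0.07099999999999998 [ 0.4601 -0.0761  0.071 ] 32.8 [ 0.4765 -0.0761  0.071 ]
0.07499999999999998 [ 0.4603 -0.0744  0.075 ] 32.2 [ 0.4764 -0.0743  0.075 ]
0.07899999999999999 [ 0.4606 -0.0726  0.079 ] 31.6 [ 0.4764 -0.0726  0.079 ]
foot [ 0.4625 -0.0751  0.02  ] [ 0.4905 -0.075   0.02  ]
foot [ 0.4626 -0.0737  0.024 ] [ 0.4902 -0.0736  0.024 ]
```

Emit:
{"api": "apply_moves", "payload": {"targets": "1 3.2 0 0.003 1; 0 0 0 0 1; 0 0 0 0 1"}}

```text
t: 11.57
tool_pos: [0.4759, -0.0723, 0.1357]
ee_rot: [[1.0, 0.002, 0.007], [0.002, -1.0, -0.015], [0.007, 0.015, -1.0]]
force: [0.1, -0.2, -2.4]
gripper_width: 0.0137
```

```bash
sed -i 's/\.0043,\.047/.0050,.047/; s/\.4745,-\.0768,m/.4755,-.0770,m/' h.py; python3 -c "
from h import *
mouth()"
```

```text
tcp [ 0.4759 -0.0723  0.1357] mouth [ 0.4763 -0.078   0.0888] tool shift [-0.8 -1.  -0. ] Rx [1.     0.0018 0.0068] Rz [ 0.0068 -0.0153 -0.9999] F [ 0.1 -0.2 -2.4] 11.5667
```

Emit:
{"api": "apply_moves", "payload": {"targets": "0 -1 3 0 1; 0 0 4 0 1; 0 0 3 0 1; 0 0 0 0 1; 0 0 0 0 1"}}

```text
t: 11.98
tool_pos: [0.4759, -0.0714, 0.1244]
ee_rot: [[1.0, 0.002, 0.007], [0.002, -1.0, -0.015], [0.007, 0.015, -1.0]]
force: [0.1, 0.4, -1.8]
gripper_width: 0.0139
```

```bash
python3 -c "
from h import *
mouth()"
```

```text
tcp [ 0.4759 -0.0714  0.1244] mouth [ 0.4762 -0.0771  0.0775] tool shift [-0.7 -0.1 -0. ] Rx [1.     0.0016 0.0065] Rz [ 0.0066 -0.0152 -0.9999] F [ 0.1  0.4 -1.8] 11.9833
```

Well aligned. Descending slowly to contact (no-contact force z is about -1.7, the hook's weight).

Emit:
{"api": "apply_moves", "payload": {"targets": "0 0 2 0 1; 0 0 2 0 1; 0 0 1.5 0 1; 0 0 0 0 1"}}

```text
t: 12.32
tool_pos: [0.476, -0.0715, 0.1184]
ee_rot: [[1.0, 0.002, 0.007], [0.002, -1.0, -0.015], [0.007, 0.015, -1.0]]
force: [0.2, -0.4, -1.1]
gripper_width: 0.0139
```

Emit:
{"api": "apply_moves", "payload": {"targets": "0 0 1.5 0 1; 0 0 1.5 0 1; 0 0 0 0 1"}}

```text
t: 12.57
tool_pos: [0.4761, -0.0716, 0.1153]
ee_rot: [[1.0, 0.002, 0.007], [0.002, -1.0, -0.015], [0.007, 0.015, -1.0]]
force: [-0.4, 0.6, -0.9]
gripper_width: 0.0137
```

Emit:
{"api": "apply_moves", "payload": {"targets": "0 0 1.5 0 1; 0 0 1.5 0 1; 0 0 0 0 1"}}

```text
t: 12.82
tool_pos: [0.4762, -0.0715, 0.1125]
ee_rot: [[1.0, 0.002, 0.008], [0.002, -1.0, -0.015], [0.008, 0.015, -1.0]]
force: [-1.3, 1.2, 3.5]
gripper_width: 0.0136
```

Emit:
{"api": "apply_moves", "payload": {"targets": "0 0 1.5 0 1; 0 0 0 0 1"}}

```text
t: 12.98
tool_pos: [0.4762, -0.0715, 0.1112]
ee_rot: [[1.0, 0.002, 0.008], [0.002, -1.0, -0.016], [0.008, 0.016, -1.0]]
force: [-1.1, -0.1, 2.2]
gripper_width: 0.0134
```

Emit:
{"api": "apply_moves", "payload": {"targets": "0 0 1.5 0 1; 0 0 0 0 1"}}

```text
t: 13.15
tool_pos: [0.4762, -0.0715, 0.1097]
ee_rot: [[1.0, 0.002, 0.008], [0.002, -1.0, -0.016], [0.008, 0.016, -1.0]]
force: [-1.4, 0.6, 3.1]
gripper_width: 0.0134
```

Emit:
{"api": "apply_moves", "payload": {"targets": "0 0 2 0 1; 0 0 2 0 1; 0 0 2 0 1; 0 0 0 0 1"}}

```text
t: 13.48
tool_pos: [0.4766, -0.0721, 0.1035]
ee_rot: [[1.0, 0.002, 0.009], [0.002, -1.0, -0.017], [0.009, 0.017, -1.0]]
force: [-0.7, 0.9, 4.8]
gripper_width: 0.0134
```

Emit:
{"api": "apply_moves", "payload": {"targets": "0 0 2 0 1; 0 0 2 0 1; 0 0 0 0 1"}}

```text
t: 13.73
tool_pos: [0.4774, -0.0725, 0.0998]
ee_rot: [[1.0, 0.002, 0.011], [0.002, -1.0, -0.018], [0.011, 0.018, -1.0]]
force: [-1.1, 2.0, 4.5]
gripper_width: 0.0136
```

Emit:
{"api": "apply_moves", "payload": {"targets": "0 0 2 0 1; 0 0 2 0 1; 0 0 0 0 1"}}

```text
t: 13.98
tool_pos: [0.4785, -0.0724, 0.0964]
ee_rot: [[1.0, 0.001, 0.014], [0.001, -1.0, -0.017], [0.014, 0.017, -1.0]]
force: [-1.1, 3.5, 4.7]
gripper_width: 0.0135
```

Emit:
{"api": "apply_moves", "payload": {"targets": "-2 0 1.5 0 1; 0 0 1.5 0 1; 0 0 0 0 1"}}

```text
t: 14.23
tool_pos: [0.4775, -0.0713, 0.0938]
ee_rot: [[1.0, 0.001, 0.017], [0.001, -1.0, -0.015], [0.017, 0.015, -1.0]]
force: [0.1, 5.8, 3.8]
gripper_width: 0.0132
```

Emit:
{"api": "apply_moves", "payload": {"targets": "0 0.3 1.5 0 1; 0 0 1.5 0 1; 0 0 0 0 1"}}

```text
t: 14.48
tool_pos: [0.4773, -0.0709, 0.09]
ee_rot: [[1.0, 0.001, 0.016], [0.001, -1.0, -0.014], [0.016, 0.014, -1.0]]
force: [-0.9, 0.4, -1.7]
gripper_width: 0.0137
```

Emit:
{"api": "apply_moves", "payload": {"targets": "0 0 1 0 1; 0 0 1 0 1; 0 0 0 0 1"}}

```text
t: 14.73
tool_pos: [0.4771, -0.0715, 0.0871]
ee_rot: [[1.0, 0.001, 0.015], [0.001, -1.0, -0.014], [0.015, 0.014, -1.0]]
force: [-0.2, 0.3, -1.8]
gripper_width: 0.0134
```

Emit:
{"api": "apply_moves", "payload": {"targets": "0 0 1 0 1; 0 0 0 0 1"}}

```text
t: 14.9
tool_pos: [0.4771, -0.0717, 0.0858]
ee_rot: [[1.0, 0.001, 0.015], [0.001, -1.0, -0.014], [0.015, 0.014, -1.0]]
force: [0.5, 0.2, -2.5]
gripper_width: 0.0134
```

Emit:
{"api": "apply_moves", "payload": {"targets": "0 0 1 0 1; 0 0 0 0 1"}}

```text
t: 15.07
tool_pos: [0.4771, -0.0719, 0.0847]
ee_rot: [[1.0, 0.001, 0.015], [0.001, -1.0, -0.015], [0.015, 0.015, -1.0]]
force: [0.0, -0.3, -1.9]
gripper_width: 0.0135
```

Emit:
{"api": "apply_moves", "payload": {"targets": "0 0 0.8 0 1; 0 0 0 0 1"}}

```text
t: 15.23
tool_pos: [0.4773, -0.0719, 0.0843]
ee_rot: [[1.0, 0.001, 0.015], [0.001, -1.0, -0.015], [0.015, 0.015, -1.0]]
force: [-1.1, 0.9, 0.5]
gripper_width: 0.0138
```

Touching the bow's back (force rising from -1.9 to +0.5 N). Now opening gently and withdrawing straight up.

Emit:
{"api": "apply_moves", "payload": {"targets": "0 0 0 0 0.5; 0 0 0 0 0.4; 0 0 0 0 0.3; 0 0 0 0 0.2; 0 0 0 0 0.2; 0 0 0 0 0.2"}}

```text
t: 15.73
tool_pos: [0.4777, -0.0721, 0.0846]
ee_rot: [[1.0, 0.001, 0.017], [0.001, -1.0, -0.015], [0.017, 0.015, -1.0]]
force: [0.8, 0.2, 0.1]
gripper_width: 0.0352
```

Emit:
{"api": "apply_moves", "payload": {"targets": "0 0 -8 0 0.2; 0 0 -15 0 0.2; 0 0 -25 0 0.2; 0 0 -30 0 0.2; 0 0 -30 0 0.2; 0 -20 -10 0 0.2; 0 0 0 0 0.2"}}

```text
t: 16.32
tool_pos: [0.4749, -0.0498, 0.2102]
ee_rot: [[1.0, -0.001, 0.015], [-0.001, -1.0, -0.014], [0.015, 0.014, -1.0]]
force: [0.8, 0.5, -0.0]
gripper_width: 0.0353
```

```bash
python3 - <<'E'
from h import *
p=cam('wrist');print(p['s']['tool_pos'],p['s']['force'],p['s']['gripper_width'])
q=cam('scene')
for k in('hook','gate','flap'): print(k,[(round(d['score'],2),[int(v) for v in d['extent']]) for d in cut_out(p,k)],'| scene',[(round(d['score'],2),[int(v) for v in d['extent']]) for d in cut_out(q,k)])
u,v=proj(p,[.4745,-.0768,.06]).astype(int);print(u,v)
u=min(max(u,160),480);v=min(max(v,130),350)
a=p['pixels'][v-130:v+130,u-160:u+160,::-1];b=q['pixels'][195:275,200:298,::-1]
cv2.imwrite('pics/f1.png',np.hstack([cv2.resize(x,(400,325),interpolation=cv2.INTER_CUBIC) for x in(a,b)]))
E
```

```text
[ 0.47490727 -0.04982306  0.21016917] [ 0.80984852  0.51346054 -0.02461432] 0.035330764257016874
hook [(0.96, [314, 184, 336, 298]), (0.64, [562, 409, 583, 432])] | scene [(0.89, [412, 113, 435, 151]), (0.75, [241, 217, 269, 250]), (0.58, [406, 158, 426, 199])]
gate [] | scene []
flap [(0.86, [298, 162, 484, 292]), (0.56, [314, 181, 336, 295])] | scene [(0.79, [234, 237, 317, 310])]
320 246
```

View pics/f1.png

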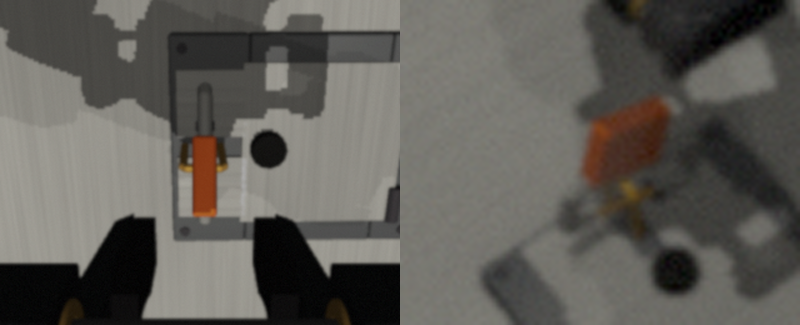

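Emit:
{"api": "apply_moves", "payload": {"targets": "0 0 0 0 0.2; 0 0 0 0 0.2; 0 0 0 0 0.2; 0 0 0 0 0.2; 0 0 0 0 0.2; 0 0 0 0 0.2; 0 0 0 0 0.2; 0 0 0 0 0.2"}}

```text
t: 17.38
tool_pos: [0.4741, -0.0523, 0.205]
ee_rot: [[1.0, -0.003, 0.006], [-0.003, -1.0, -0.012], [0.006, 0.012, -1.0]]
force: [0.5, -0.4, -0.8]
gripper_width: 0.035
```

```bash
python3 - <<'E'
from h import *
p=cam('wrist');q=cam('top')
print([(round(d['score'],2),[int(v) for v in d['extent']]) for d in cut_out(p,'hook')])
for k in('tip_pot','otoscope','tuning_fork'): print(k,[[int(v) for v in d['extent']] for d in cut_out(q,k)][:1])
save(p,'f2.png',(200,100,440,340),2.5)
E
```

```text
[(0.95, [316, 179, 333, 297])]
tip_pot [[467, 288, 502, 323]]
otoscope [[229, 155, 260, 225]]
tuning_fork [[457, 138, 481, 214]]
```

View pics/f2.png

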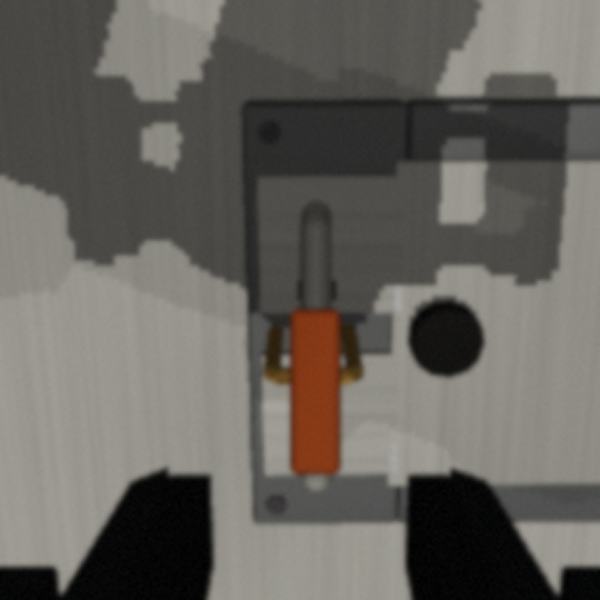

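The hook rests steadily on the eye, whose bar shows on both sides of the grip at about (275,375) and (350,375). The flap is shut and the bystanders are where they were. Handing in.

```bash
python3 -c "
from plant import r
print(r.hand_in())"
```

```text
the job is handed in; nothing more can be done
None
```

The chute is locked: the flap is shut, the hook is on the brass eye, and the job was handed in at about 17.5 s of the 72 s allowed.

- **Flap:** I pushed it shut by its pad. It stopped at 36.4 mm, where 36 mm is expected, with at most about 13 N in the force readings.
- **Hook:** I took the orange-handled hook from the blue rack, the look-alike nearest the base, and pressed its gate over the eye. The gate took 3 to 7 N net. The force then dropped to the no-contact level after about 23 mm of travel. The bow's back met the bar about 6 mm further down, at roughly 2 N.
- **Release:** I opened the fingers and withdrew straight up. More than a second later the hook still stood on the eye with the flap shut. The tip pot, otoscope and tuning fork were within a few pixels of where they started.

**Checks that were weak or disagreed:**
- **Gate:** The networks did not find the gate in the last pictures, so that it snapped shut rests on the force drop and the depth alone. I did not tug the hook to test it.
- **Eye position:** Estimates of the eye's sideways position differed by about 2 to 4 mm between cameras. I used a middle value, and the gate passed cleanly.

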